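# Unlatch the air-test rig's guard and hold it wide open

## Robot

A 6-joint arm with a two-finger parallel gripper is mounted at the origin on the work surface. World frame = base frame: x ahead of the robot, y to its left, z up, the work surface at z = 0. Lengths are in m, angles in rad, forces in N, time in s.
With the tool pointing down it reaches from about 0.35 to 0.975 m from the base axis. Payload 4.9 kg.
Tool frame: the origin (TCP) lies on the front face of the gripper's body, between the roots of the fingers; the fingertips stand ctrl.finger_overhang ahead of it and the grasp point (between the pads) lies 54 mm ahead of it (ctrl.finger_overhang is the distance from the TCP to the fingertips, in m); z points along the fingers, y is the line along which they close (so a half turn about z gives the same grasp; the last joint's range is limited). The gripper opens to 85 mm and grips with 20 to 120 N. Pads are 22 mm wide; open, the fingers measure 114 mm over their backs; the gripper's body (76 mm by 85 mm) begins 54 mm behind the grasp point. The pads swing forward as they close: fully open they stand 13 mm farther back than shut.
Start: joints at [-1.225, 0.053, 1.613, -0, 1.476, -0.119], TCP at [0.28, -0.559, 0.304] pointing down, gripper open.
Joint ranges: [-3.01, 3.01], [-1.01, 2.22], [0.06, 2.58], [-1.02, 4.17], [0.09, 2.62], [-3.14, 3.14]. Speed limits (rad/s): [2.57, 2.57, 3.14, 3.14, 3.14, 3.14].

## Interface

Orientations are given as a rotation vector (axis times angle).
In Python, from station import ctrl, vision gives the robot as it stands. The module is installed in compiled form; this text tells all that it offers.
- The arm moves only by the tool drive_tool, never from a script. Its argument "rows" is a list of rows, each a list of 2 entries, a list of its own where there are three numbers: the shift along the tool's x, y, z in m, then the turn about the tool's z in rad. A call has 1 to 10 rows; each row shifts and turns the commanded pose from where the row before left it, along the tool's axes as they then stand; what a row does not reach is not made up. A row lasts 1/10 s, in which the tool goes at most 50 mm and 8.59 degrees, less where a joint would pass 70% of its speed; a pose out of reach is approached as far as the arm can. A call with a gripper value outside its range is refused whole. "jaw" is the closure, from 0 (fully open) to 1 (shut), set as the call begins (left out, the last holds). The fingers move at their own pace and stop on an object; "grip_force" is the grip in N (left out, the last holds). Time passes only in rows, so rows that do not move let the fingers close. It gives the time, the measured TCP pose, the force, the opening and the grip force at its end, in the units of the state.
- ctrl.get_obs(): the state, without advancing time (a new reading comes with each control period).
- vision.get_image(name): name is "scene" or "top" or "wrist"; returns a dict with "image" (420x560x3 uint8, blue, green, red), "vertical_fov" (degrees; the focal length in pixels is half the picture's height over the tangent of half this angle, whatever the lens; pixels are square), "cx", "cy" (the principal point, pixels), "R" (3x3) and "t" (3): a world point X has camera coordinates R X + t. Camera axes: x right, y down, z forward; pixel columns grow to the right and rows downward; lengths in m; the calibration is good to about 2 mm. A picture is of the moment at which its call begins. There is no depth.
- ctrl.finish_job(): hands the job in; it is judged then, once.
The state is a dict: "t": time; "q": joint angles; "dq": joint speeds; "effort": joint torques, N m; "tool_pos": TCP position; "tool_rot": TCP orientation; "contact_force": force on the tool from outside, world axes, zero at the start; "wrist_torque": the same for the moment, N m; "opening": finger opening in m; "grip_force": force on a finger pad.
Only numpy, scipy, OpenCV 4.12 (cv2) and the standard library are available. Lean on these libraries where they do the work, as an engineer would, in place of code of your own. Each camera call takes 0.05 s, during which the arm holds its last target. There are 200 camera calls.

## Task

The valve body in the blue air-test rig has passed its leak test and a workmate is waiting to lift it out. Squeeze the two tabs of the red vent catch together (the coloured tab slides, the steel one is fixed) until it is well open, then do the same with the black guard catch (the red one locks it), and swing the clear guard up by its black bar, past its half-open check, until it stands wide open close to its upper stop. Finish still holding the guard wide open and still by its bar, because it falls shut if let go; leave everything else on the bench and the valve body where they are.

Things in the scene. Friction and masses are not known exactly. Their poses are not given: they have to be found in the camera images.
- rig: The air-test rig, bolted to the bench: steel base plate 325 x 360 mm, blue open box 180 x 260 mm and 100 mm high, covered by a clear hinged guard in an aluminium frame. Origin: on the bench under the rig. x axis: from the front (catches, bar; nearer the robot) to the back (hinge); y axis: to the rig's left (the red catch's side); z up. The rig stands at a different place and yaw each time (yaw up to 0.3 rad). All rig coordinates below are in mm in this frame
- red_catch (a joint): Red vent catch at the rig's front left corner: how far its slide is withdrawn, 0 = bolted home; the bolt is free of the guard and the catch counts as open from 9 mm, and the slide's travel ends at 0.028 m. It slides towards the rig's -x (to the front), needs about 4 N, and stays where it is left. While it is home, its red lock bar (running low along the front, its top 63 mm above the bench) blocks the black catch
- red_tab (a point): Point on the moving red tab, 138 mm above the bench, in the middle of the tab's thickness (at rig x -119, y 118 when home). The tab is upright, 6 mm thick along rig x, 22 mm wide along rig y, and stands from 115 to 152 mm above the bench
- red_fixed_tab (a point): The fixed steel tab that the red tab is squeezed towards: same size and height, in front of it; point in the middle of its thickness, 138 mm above the bench, at rig x -155, y 118. Home, the two tabs measure 42 mm over their outer faces (along rig x); at the end of travel 14 mm
- red_squeeze (a point): Fixed point midway between the outer faces of the red catch's two tabs as they stand when the catch is 19 mm open (rig x -146.5, y 118), 138 mm above the bench: a gripper that closes along rig x centred here first pushes the red tab, then meets the fixed tab as well, with the catch well open. Beside the tabs, nothing stands higher than 115 mm
- black_catch (a joint): Black guard catch at the rig's front right corner: 0 = bolted home; the bolt is free of the guard and the catch counts as open from 9 mm, and the slide's travel ends at 0.028 m. It slides towards the rig's -y (outwards, to the right), needs about 4 N, stays where it is left, and can move only 2 mm until the red catch is open
- black_tab (a point): Point on the moving black tab, 138 mm above the bench, in the middle of its thickness (at rig x -122, y -121 when home). The tab is upright, 6 mm thick along rig y, 22 mm wide along rig x, from 115 to 152 mm above the bench
- black_fixed_tab (a point): The fixed steel tab that the black tab is squeezed towards: same size and height, outboard of it; point in the middle of its thickness, 138 mm above the bench, at rig x -122, y -157. Home, the two tabs measure 42 mm over their outer faces (along rig y); at the end of travel 14 mm
- black_squeeze (a point): Fixed point midway between the outer faces of the black catch's two tabs as they stand when the catch is 19 mm open (rig x -122, y -148.5), 138 mm above the bench: a gripper that closes along rig y centred here first pushes the black tab, then meets the fixed tab as well, with the catch well open
- guard (a joint): Angle of the clear guard about its hinge at the back: 0 = shut, grows as the front edge swings up and back, upper stop at 1.25 rad. It weighs about 0.6 kg and falls shut by itself. A sprung roller check lies at about 0.4 to 0.6 rad: getting past it takes about 9 N upward at the bar; lowered gently on to it the guard rests at 0.6 rad, dropped from higher it slams shut. Wide open is beyond 1.05 rad
- guard_hinge (a point): Middle of the guard's hinge axis (rig x 100, y 0), 108 mm above the bench; the axis runs along rig y
- guard_bar (a point): The guard's lifting bar, black, round, 14 mm thick, along rig y, 134 mm long, held by two brackets at y +-56 mm, 45 mm clear in front of the guard's front edge and 230 mm from the hinge axis. Point: the bar's centre (rig x -130, y 0, 108 mm above the bench when shut). It can be pinched from above (one finger before, one behind it), leaves 40 mm free below it, and turns in the grip as the guard swings; at 1.2 rad its centre is 322 mm above the bench at rig x 17
- valve_body_mid (a point): the valve body under test, lying in the nest inside the rig under the clear guard: a cast aluminium block about 120 x 170 x 52 mm with a round silver pot and two black solenoid banks. Point 20 mm above its underside. Not handled in this job
- spare_valve_mid (a point): a second bare valve body, aluminium, 100 x 170 x 52 mm, lying on the bench at the right. Point 20 mm above the bench
- piston_mid (a point): silver accumulator piston, 70 mm across, 85 mm high, standing at the rig's left side. Point half-way up
- filter_mid (a point): black oil-filter cartridge with an orange band, 77 mm across, 90 mm high, standing on the left of the bench. Point half-way up
- ratchet_mid (a point): steel ratchet handle with black and red grip, about 220 mm long, 22 mm high, lying beside the rig's right side. Point 11 mm above the bench
- connector_mid (a point): black plug housing, about 100 x 40 x 50 mm, on the left of the bench. Point half-way up
- wire_brush_mid (a point): round wire cup brush, 68 mm across, 67 mm high, on the right of the bench. Point 30 mm above the bench
- spray_can_mid (a point): closed can with a blue label, 64 mm across, 170 mm high, on the left of the bench. Point half-way up

How it is judged:
By the outcome, as a careful person would: the job done as asked, in the order asked, and still so for the second after the job is handed in, while the arm keeps its last pose, push and grip.
It also fails if it takes over 64 s, if anything falls off the work surface, if the arm or the gripper's body presses on something with over 40 N, if the wrist force passes 120 N, or if a joint passes its speed limit or range.

## Working session

There is one attempt and no reset: what is moved stays moved. The work goes in short steps, Python scripts to look and compute and a tool call to move; the robot and the scene stay as the last step left them, time stands still between calls to the robot, and variables do not carry over. Pictures are saved under pics/ and viewed, at most 10 in all, crops included, and the job is handed in when it is done.

Besides the shell and the picture viewer there is one more tool, called after "Emit:" as name([rows], argument=value, ...), one row to a line, values as JSON. drive_tool: Moves the arm, as the interface text tells. Its arguments: {"type":"object","properties":{"rows":{"type":"array","items":{"type":"array"}},"jaw":{"type":"number"},"grip_force":{"type":"number"}},"required":["rows"]}

```bash
mkdir -p pics
python3 - <<'E'
from station import ctrl, vision
import cv2,numpy as np
o=ctrl.get_obs();print(o['t'],o['tool_pos'],o['tool_rot'],o['opening'],ctrl.finger_overhang)
for n in("scene","top"):
    d=vision.get_image(n);cv2.imwrite(f"pics/{n}0.png",d["image"]);np.savez(f"{n}0.npz",**d)
    print(n,d["vertical_fov"],d["cx"],d["cy"],(-np.array(d["R"]).T@d["t"]).round(3))
E
```

```text
0.0 [ 0.27997576 -0.55824488  0.30264238] [-3.05512701e+00 -7.23013944e-01  3.65601939e-04] 0.08534958513543274 0.0726
scene 48.794240862481686 277.8211508163199 203.66511994149695 [1.812 0.314 1.148]
top 43.56866519091897 278.604360978934 205.74897029390488 [ 0.391 -0.028  1.676]
```

View pics/top0.png

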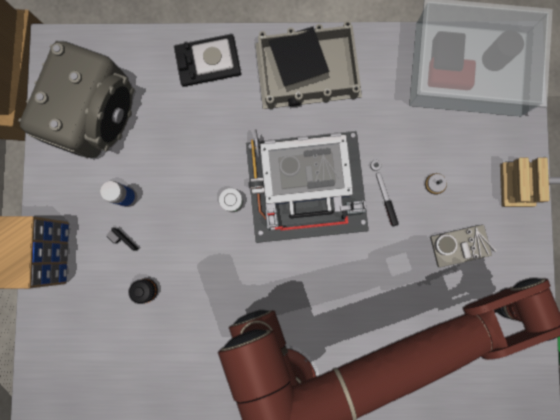

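View pics/scene0.png

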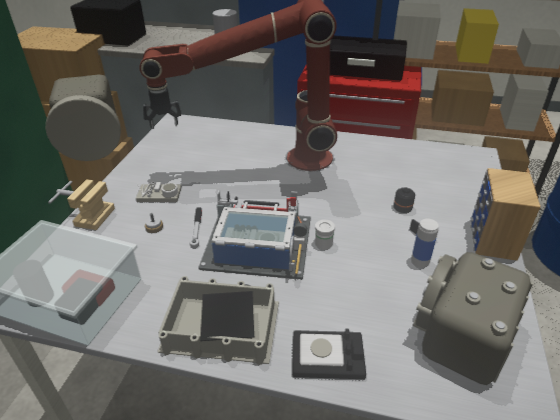

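The top view shows the rig at about pixels (248–368, 132–240), yawed slightly, with up being +x and left +y. I'll enlarge that area.

```bash
cat > h.py <<'E'
import numpy as np,cv2
def ray(d,u,v,z):
    h=d["image"].shape[0];f=h/2/np.tan(np.radians(float(d["vertical_fov"]))/2)
    R=np.array(d["R"]);c=-R.T@d["t"];r=R.T@np.array([(u-d["cx"])/f,(v-d["cy"])/f,1])
    return c+r*(z-c[2])/r[2]
def proj(d,X):
    h=d["image"].shape[0];f=h/2/np.tan(np.radians(float(d["vertical_fov"]))/2)
    p=np.array(d["R"])@X+d["t"];return np.array([d["cx"]+f*p[0]/p[2],d["cy"]+f*p[1]/p[2]])
def rig2w(P,x0,y0,a):
    x,y,z=P;return np.array([x0+x*np.cos(a)-y*np.sin(a),y0+x*np.sin(a)+y*np.cos(a),z])
E
python3 - <<'E'
import cv2,numpy as np
im=np.load("top0.npz")["image"][120:250,235:385]
cv2.imwrite("pics/crop.png",cv2.resize(im,None,fx=4.6,fy=4.6,interpolation=cv2.INTER_CUBIC))
E
```

```text
(no output)
```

View pics/crop.png

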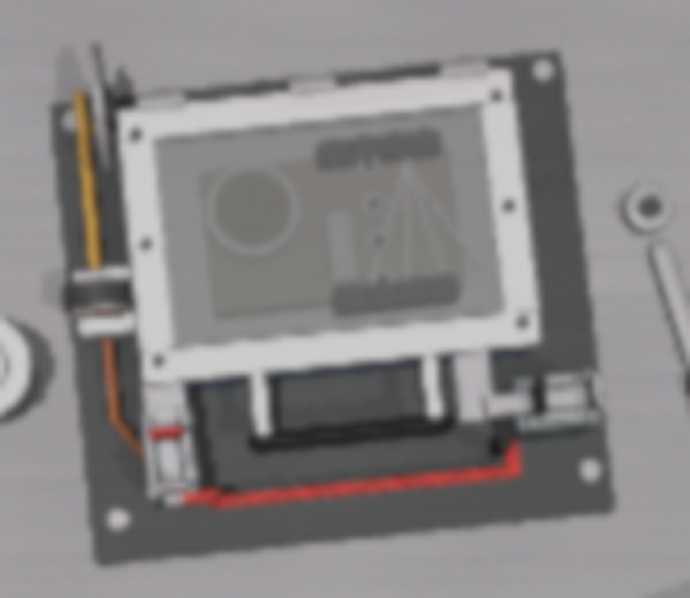

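The crop shows the red tab at about (167,432), the black bar from (252,443) to (452,425) and the black tab at about (540,402). The red tab and the bar are enough to fit the rig pose.

Run:
```python
import numpy as np
from h import *
from scipy.optimize import least_squares
d=dict(np.load("top0.npz"))
obs=[((-130,67,115),(250,440)),((-130,-67,115),(453,422)),((-119,118,152),(167,432)),((-122,-121,152),(540,402))]
px=lambda c:np.array([235+(c[0]+.5)/4.6-.5,120+(c[1]+.5)/4.6-.5])
f=lambda p:np.concatenate([proj(d,rig2w(np.array(P)/1e3,*p))-px(c) for P,c in obs])
s=least_squares(f,[.5,0,0]);print(s.x,f(s.x).round(2))
c=[ray(d,*px(c),0.005)[:2] for c in((52,105),(560,52),(612,510),(98,562))]
v=c[1]-c[0]+c[2]-c[3];w=c[0]-c[3]+c[1]-c[2]
print("plate yaw",np.arctan2(v[0],-v[1]),np.arctan2(w[1],w[0]),np.mean(c,0))
from scipy.spatial.transform import Rotation as R
from station import ctrl
o=ctrl.get_obs();print(R.from_rotvec(o['tool_rot']).as_matrix().round(3))
for n,P in dict(red=(-146.5,118,138),black=(-122,-148.5,138),bar=(-130,0,108),hinge=(100,0,108)).items(): print(n,rig2w(np.array(P)/1e3,*s.x))
```

```text
[ 0.64588627 -0.07242792  0.09527257] [-0.51  0.75  0.23  0.53 -0.33 -0.62  0.59 -0.64]
plate yaw 0.10504953496560877 0.10568092298154491 [ 0.61526163 -0.07435762]
[[ 0.894  0.448 -0.001]
 [ 0.448 -0.894  0.002]
 [ 0.    -0.002 -1.   ]]
red [0.48882548 0.03110062 0.138     ]
black [ 0.53856612 -0.23186015  0.138     ]
bar [ 0.51647582 -0.08479463  0.108     ]
hinge [ 0.74543277 -0.06291507  0.108     ]
```

Emit:
drive_tool([
  [[0.028,-0.027,0],0],
  [[0.028,-0.027,0],0],
  [[0.028,-0.027,0],0],
  [[0.028,-0.027,0],0],
  [[0.028,-0.027,0],0],
  [[0.028,-0.027,0],0],
  [[0.028,-0.027,0],0],
  [[0.028,-0.027,0],0],
  [[0.028,-0.027,0],0],
  [[0.028,-0.027,0],0],
], jaw=0)

```text
t: 1.1
tool_pos: [0.4094, -0.1902, 0.3035]
tool_rot: [-3.057, -0.723, 0.0]
contact_force: [0.5, -0.4, 0.5]
opening: 0.0854
grip_force: 0.0
```

Emit:
drive_tool([
  [[0.028,-0.027,0],0],
  [[0.028,-0.027,0],0],
  [[0.028,-0.027,0],0],
  [[0.028,-0.027,0],0],
  [[0.028,-0.027,0],0],
  [[0.028,-0.027,0],0],
  [[0,0,0],-0.14],
  [[0,0,0],-0.14],
  [[0,0,0],-0.14],
  [[0,0,0],-0.14],
])

```text
t: 2.1
tool_pos: [0.4867, 0.0286, 0.3033]
tool_rot: [-2.733, -1.548, 0.001]
contact_force: [-0.0, 0.8, -0.4]
opening: 0.0852
grip_force: 0.0
```

Emit:
drive_tool([
  [[0,0,0],-0.13],
  [[0,0,0],-0.13],
  [[0,0,0],-0.13],
  [[0,0,0],-0.13],
  [[0,0,0],-0.127],
  [[0,0,0],0],
])

```text
t: 2.7
tool_pos: [0.4867, 0.0283, 0.3034]
tool_rot: [-2.106, -2.33, 0.001]
contact_force: [0.0, 0.6, -0.4]
opening: 0.0856
grip_force: 0.0
```

```bash
cat > look.py <<'E'
from station import ctrl, vision
import cv2,numpy as np,sys
from scipy.spatial.transform import Rotation as R
o=ctrl.get_obs();M=R.from_rotvec(o['tool_rot']).as_matrix()
print(o['t'],o['tool_pos'].round(4),M.round(3).tolist(),o['q'].round(2),o['contact_force'],o['opening'])
if len(sys.argv)>1:
    d=vision.get_image(sys.argv[1]);np.savez(sys.argv[2]+".npz",**d)
    cv2.imwrite(f"pics/{sys.argv[2]}.png",d["image"])
E
python3 look.py wrist w1
```

```text
2.7 [0.4867 0.0283 0.3034] [[-0.101, 0.995, -0.001], [0.995, 0.101, 0.0], [0.0, -0.001, -1.0]] [-0.09 -0.29  1.92 -0.    1.5  -0.2 ] [ 0.03946087  0.59086843 -0.39121462] 0.08555352471713425
```

View pics/w1.png

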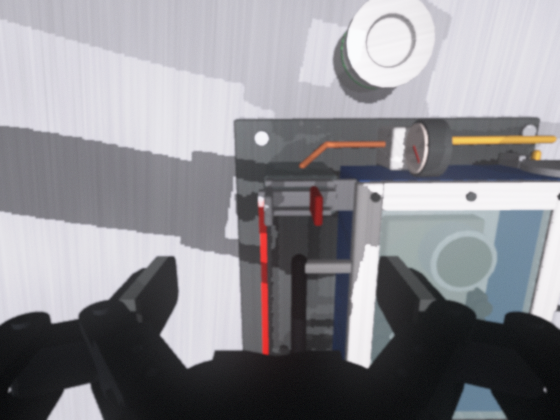

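The wrist view shows the red tab at (317,205), the fixed tab at about (264,200), the bar's left end at about (298,258) and the plate edge parallel to the image axes. I'll refine the pose from the red blob.

Run:
```python
from h import *
d=dict(np.load("w1.npz"));im=d["image"].astype(int)
m=((im[...,2]>90)&(im[...,1]<50)&(im[...,0]<50)).astype(np.uint8)
n,l,s,c=cv2.connectedComponentsWithStats(m)
for i in range(1,n):
    if s[i,4]>30: print(s[i],c[i])
p=[.6459,-.0724,.10]
for nm,P in dict(tabTopFL=(-122,129,152),tabTopFR=(-122,107,152),tabTopBL=(-116,129,152),tabTopBR=(-116,107,152),botFL=(-122,129,115),botFR=(-122,107,115),fix=(-155,118,152),barend=(-130,67,108)).items(): print(nm,proj(d,rig2w(np.array(P)/1e3,*p)).round(1))
for u,v in((320,187),(320,223)):print(ray(d,u,v,.152))
cv2.imwrite("pics/w1c.png",cv2.resize(d["image"][160:280,230:390],None,fx=5,fy=5,interpolation=cv2.INTER_CUBIC))
```

```text
[314 195   9  31 240] [317.69583333 210.6625    ]
[259 209   8  24  96] [261.88541667 222.125     ]
[262 262   5  22  88] [264.40909091 272.29545455]
[263 336   7  19  67] [266.         347.11940299]
tabTopFL [315.7 195.4]
tabTopFR [314.7 225.9]
tabTopBL [324.5 195.5]
tabTopBR [323.2 225.9]
botFL [310.5 184.8]
botFR [309.8 211.5]
fix [267.8 210.7]
barend [298.5 253.7]
[0.51374247 0.04994444 0.152     ]
[0.51723441 0.02436983 0.152     ]
```

View pics/w1c.png

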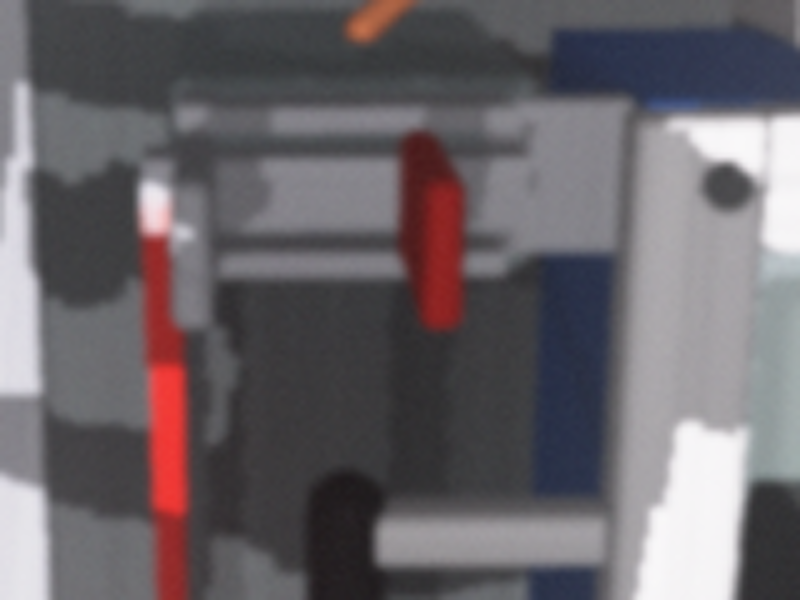

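The fit is good to about 1 mm. Next I go down and squeeze the red catch.

Emit:
drive_tool([
  [[0.002,0.002,0.03],0],
  [[0,0,0.03],0],
  [[0,0,0.025],0],
  [[0,0,0.015],0],
  [[0,0,0.007],0],
  [[0,0,0],0],
])

```text
t: 3.35
tool_pos: [0.4885, 0.0305, 0.1963]
tool_rot: [-2.107, -2.329, 0.001]
contact_force: [0.5, 0.1, 0.4]
opening: 0.0855
grip_force: 0.0
```

Emit:
drive_tool([
  [[0,0,0],0],
  [[0,0,0],0],
  [[0,0,0],0],
  [[0,0,0],0],
  [[0,0,0],0],
  [[0,0,0],0],
  [[0,0,0],0],
  [[0,0,0],0],
  [[0,0,0],0],
  [[0,0,0],0],
], jaw=1, grip_force=25)

```text
t: 4.35
tool_pos: [0.485, 0.0299, 0.199]
tool_rot: [-2.099, -2.324, 0.019]
contact_force: [-25.9, -3.1, 25.5]
opening: 0.0134
grip_force: 26.4
```

Emit:
drive_tool([
  [[0,0,-0.003],0],
  [[0,0,0],0],
  [[0,0,0],0],
  [[0,0,0],0],
  [[0,0,0],0],
  [[0,0,0],0],
  [[0,0,0],0],
], jaw=0)

```text
t: 5.05
tool_pos: [0.4887, 0.0305, 0.1997]
tool_rot: [-2.106, -2.331, 0.0]
contact_force: [-0.2, 0.0, 0.7]
opening: 0.0851
grip_force: 0.0
```

Emit:
drive_tool([
  [[0,0,-0.02],0],
  [[0,0,-0.04],0],
  [[0,0,-0.047],0],
  [[0,0,0],0],
])

```text
t: 5.45
tool_pos: [0.4916, 0.0303, 0.3152]
tool_rot: [2.099, 2.323, 0.013]
contact_force: [0.8, -0.2, 0.6]
opening: 0.0853
grip_force: 0.0
```

```bash
python3 look.py wrist w2
python3 - <<'E'
from h import *
d=dict(np.load("w2.npz"))
p=[.6459,-.0724,.10]
for t in(0,.010,.019,.028):print(t,proj(d,rig2w(np.array([-.119-t,.118,.152]),*p)).round(1))
im=d["image"].astype(int)
m=((im[...,2]>90)&(im[...,1]<50)&(im[...,0]<50)).astype(np.uint8)
n,l,s,c=cv2.connectedComponentsWithStats(m)
for i in range(1,n):
    if s[i,4]>30: print(s[i],c[i].round(1))
print("black squeeze",rig2w(np.array([-.122,-.1485,.138]),*p),"bar",rig2w(np.array([-.130,0,.108]),*p))
E
```

```text
5.45 [0.4916 0.0303 0.3152] [[-0.101, 0.995, 0.014], [0.995, 0.101, -0.001], [-0.003, 0.013, -1.0]] [-0.09 -0.29  1.91  0.    1.51 -0.19] [ 0.8397166  -0.15086687  0.61760792] 0.08529927030285853
0 [307.4 207.7]
0.01 [293.7 207.7]
0.019 [281.4 207.7]
0.028 [269.1 207.7]
[266 193   8  29 184] [269.2 207.3]
[220 206  11  22 104] [225.2 218.7]
black squeeze [ 0.53933475 -0.2323378   0.138     ] bar [ 0.51654946 -0.08537834  0.108     ]
```

Red is fully open at 28 mm. Now I turn and move over to the black catch.

Emit:
drive_tool([
  [[0,0,0],0.1428],
  [[0,0,0],0.1428],
  [[0,0,0],0.1428],
  [[0,0,0],0.1428],
  [[0,0,0],0.1428],
  [[0,0,0],0.1428],
  [[0,0,0],0.1428],
  [[0,0,0],0.1428],
  [[0,0,0],0.1428],
  [[0,0,0],0.1428],
])

```text
t: 6.5
tool_pos: [0.4882, 0.0305, 0.3051]
tool_rot: [-3.119, -0.373, 0.004]
contact_force: [-0.5, -0.1, 0.3]
opening: 0.0853
grip_force: 0.0
```

Emit:
drive_tool([
  [[0,0,0],0.1428],
  [[0.004,0.044,0],0],
  [[0.004,0.044,0],0],
  [[0.004,0.044,0],0],
  [[0.004,0.044,0],0],
  [[0.004,0.044,0],0],
  [[0.004,0.044,0],0],
  [[0,0,0],0],
  [[0,0,0],0],
])

```text
t: 7.4
tool_pos: [0.5387, -0.2303, 0.3049]
tool_rot: [-3.136, -0.156, 0.004]
contact_force: [0.4, 0.2, -0.0]
opening: 0.0853
grip_force: 0.0
```

```bash
python3 look.py wrist w3
python3 - <<'E'
from h import *
d=dict(np.load("w3.npz"))
p=[.6459,-.0724,.10];im=d["image"].copy()
for P in((-122,-121,152),(-122,-157,152),(-122,-148.5,138),(-130,-67,108)):
    u=proj(d,rig2w(np.array(P)/1e3,*p));print(P,u.round(1));cv2.circle(im,tuple(int(round(a)) for a in u),2,(0,255,0),-1)
cv2.imwrite("pics/w3m.png",im)
E
```

```text
7.4 [ 0.5387 -0.2303  0.3049] [[0.995, 0.099, -0.003], [0.099, -0.995, 0.002], [-0.003, -0.002, -1.0]] [-0.53 -0.04  1.7   0.    1.48  0.94] [ 0.4136222   0.1888414  -0.01022673] 0.08530169638000507
(-122, -121, 152) [240.  212.1]
(-122, -157, 152) [291.3 212.1]
(-122, -148.5, 138) [279.1 206.9]
(-130, -67, 108) [181.5 206.5]
```

View pics/w3m.png

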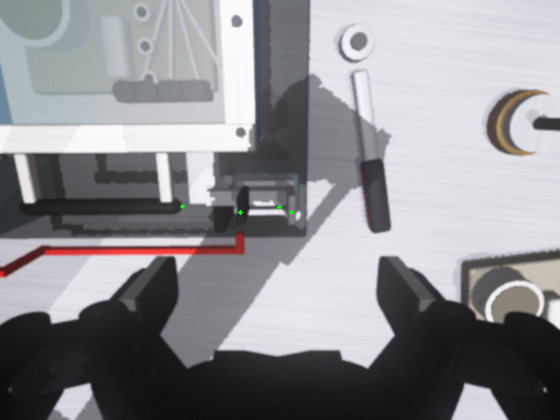

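The wrist view shows the black tab at about (241,205) and the fixed tab at about (294,203). Both are within about 2 mm of the predicted marks, so I go down and squeeze.

Emit:
drive_tool([
  [[0.001,0.003,0.03],0],
  [[0,0,0.03],0],
  [[0,0,0.025],0],
  [[0,0,0.013],0],
  [[0,0,0.005],0],
  [[0,0,0],0],
])

```text
t: 8.05
tool_pos: [0.5406, -0.2319, 0.2038]
tool_rot: [-3.137, -0.16, 0.001]
contact_force: [0.1, -0.0, -0.6]
opening: 0.0857
grip_force: 0.0
```

Emit:
drive_tool([
  [[0,0,0],0],
  [[0,0,0],0],
  [[0,0,0],0],
  [[0,0,0],0],
  [[0,0,0],0],
  [[0,0,0],0],
  [[0,0,0],0],
  [[0,0,0],0],
  [[0,0,0],0],
], jaw=1, grip_force=25)

```text
t: 8.95
tool_pos: [0.5412, -0.2356, 0.205]
tool_rot: [3.13, 0.158, 0.004]
contact_force: [1.1, -7.0, 0.5]
opening: 0.0127
grip_force: 28.6
```

Emit:
drive_tool([
  [[0,0,-0.001],0],
  [[0,0,0],0],
  [[0,0,0],0],
  [[0,0,0],0],
  [[0,0,0],0],
  [[0,0,0],0],
  [[0,0,0],0],
], jaw=0)

```text
t: 9.65
tool_pos: [0.5406, -0.2326, 0.2049]
tool_rot: [3.138, 0.159, -0.0]
contact_force: [0.7, -0.6, -1.2]
opening: 0.0854
grip_force: 0.0
```

Emit:
drive_tool([
  [[0,0,-0.02],0],
  [[0,0,-0.04],0],
  [[0,0,-0.042],0],
  [[0,0,0],0],
  [[0,0,0],0],
])

```text
t: 10.15
tool_pos: [0.5411, -0.2329, 0.3088]
tool_rot: [3.136, 0.159, 0.005]
contact_force: [0.3, 0.0, -0.6]
opening: 0.0855
grip_force: 0.0
```

```bash
python3 look.py wrist w4
python3 - <<'E'
from h import *
d=dict(np.load("w4.npz"))
cv2.imwrite("pics/w4c.png",cv2.resize(d["image"][150:250,150:320],None,fx=4,fy=4,interpolation=cv2.INTER_CUBIC))
p=[.6459,-.0724,.10]
for t in(0,.010,.019,.028):
    u=proj(d,rig2w(np.array([-.122,-.121-t,.152]),*p));print(t,((u-150)*4).round(1))
E
```

```text
10.15 [ 0.5411 -0.2329  0.3088] [[0.995, 0.101, 0.003], [0.101, -0.995, -0.002], [0.003, 0.002, -1.0]] [-0.53 -0.04  1.69 -0.    1.48  0.94] [ 0.34825537  0.04798459 -0.64844952] 0.08547146083176173
0 [343.5 258. ]
0.01 [399.4 258.1]
0.019 [449.7 258.1]
0.028 [500.  258.2]
```

View pics/w4c.png

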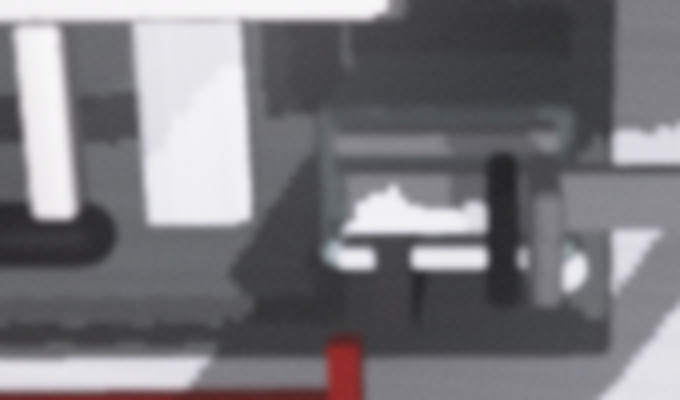

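Black is fully open at 28 mm, with the moving tab at crop (503,230) against the fixed tab. Now the bar: I approach with the jaw half closed, since the rear finger would otherwise hit the guard's edge.

Emit:
drive_tool([
  [[-0.0024,-0.0373,0],0],
  [[-0.0024,-0.0373,0],0],
  [[-0.0024,-0.0373,0],0],
  [[-0.0024,-0.0373,0],0],
  [[0,0,0],-0.1428],
  [[0,0,0],-0.1428],
  [[0,0,0],-0.1428],
  [[0,0,0],-0.1428],
  [[0,0,0],-0.1428],
  [[0,0,0],-0.1428],
], jaw=0.45)

```text
t: 11.2
tool_pos: [0.5151, -0.0848, 0.3044]
tool_rot: [-2.781, -1.455, 0.005]
contact_force: [-0.3, -0.1, -0.9]
opening: 0.047
grip_force: 0.0
```

Emit:
drive_tool([
  [[0,0,0],-0.1428],
  [[0,0,0],-0.1428],
  [[0,0,0],-0.1428],
  [[0,0,0],-0.1428],
  [[0,0,0],-0.1428],
  [[0,0,0.04],0],
  [[0,0,0],0],
  [[0,0,0],0],
])

```text
t: 12.0
tool_pos: [0.5148, -0.0848, 0.2646]
tool_rot: [-2.103, -2.327, 0.003]
contact_force: [0.0, 0.5, -0.2]
opening: 0.0467
grip_force: 0.0
```

```bash
python3 look.py wrist w5
python3 - <<'E'
from h import *
d=dict(np.load("w5.npz"))
p=[.6459,-.0724,.10];im=d["image"].copy()
for P in((-130,0,115),(-130,67,115),(-130,-67,115)):
    u=proj(d,rig2w(np.array(P)/1e3,*p));print(P,u.round(1));cv2.circle(im,tuple(int(round(a)) for a in u),2,(0,255,0),-1)
cv2.imwrite("pics/w5m.png",im)
E
```

```text
12.0 [ 0.5148 -0.0848  0.2646] [[-0.101, 0.995, -0.005], [0.995, 0.101, 0.002], [0.002, -0.005, -1.0]] [-0.31 -0.17  1.89 -0.    1.42 -0.41] [ 0.0279233   0.54159907 -0.16856509] 0.04668925623170969
(-130, 0, 115) [280.6 215.5]
(-130, 67, 115) [281.2 115.3]
(-130, -67, 115) [280.2 301.8]
```

View pics/w5m.png

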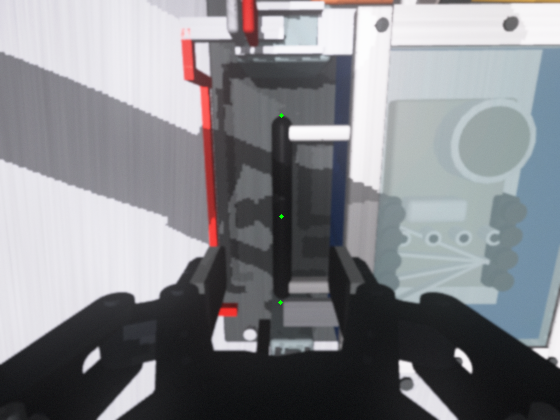

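The bar lies at column 282, from rows 115 to 300, centred between the fingers and matching the fit. Going down to grip it.

Emit:
drive_tool([
  [[0,0.002,0.03],0],
  [[0,0,0.03],0],
  [[0,0,0.025],0],
  [[0,0,0.012],0],
  [[0,0,0.003],0],
  [[0,0,0],0],
])

```text
t: 12.65
tool_pos: [0.5186, -0.0852, 0.168]
tool_rot: [2.106, 2.33, 0.001]
contact_force: [0.8, -0.0, 0.2]
opening: 0.0469
grip_force: 0.0
```

Emit:
drive_tool([
  [[0,0,0],0],
  [[0,0,0],0],
  [[0,0,0],0],
  [[0,0,0],0],
  [[0,0,0],0],
  [[0,0,0],0],
  [[0,0,0],0],
  [[0,0,0],0],
], jaw=1, grip_force=60)

```text
t: 13.45
tool_pos: [0.5177, -0.0853, 0.1687]
tool_rot: [-2.106, -2.331, 0.003]
contact_force: [-5.6, -0.7, 6.8]
opening: 0.0119
grip_force: 58.7
```

Emit:
drive_tool([
  [[0,0.0002,-0.0092],0],
  [[0,0.0006,-0.0092],0],
  [[0,0.0009,-0.0092],0],
  [[0,0.0013,-0.0091],0],
  [[0,0.0016,-0.009],0],
  [[0,0.002,-0.009],0],
  [[0,0.0024,-0.0089],0],
  [[0,0.0027,-0.0088],0],
  [[0,0.0031,-0.0087],0],
  [[0,0.0034,-0.0085],0],
])

```text
t: 14.45
tool_pos: [0.5344, -0.0835, 0.2566]
tool_rot: [-2.104, -2.327, 0.008]
contact_force: [-9.4, -4.8, -1.6]
opening: 0.0115
grip_force: 58.5
```

```bash
python3 look.py scene s2
python3 - <<'E'
import cv2
im=cv2.imread("pics/s2.png")[120:300,160:360];cv2.imwrite("pics/s2c.png",cv2.resize(im,None,fx=3,fy=3,interpolation=cv2.INTER_CUBIC))
E
```

```text
14.45 [ 0.5344 -0.0835  0.2566] [[-0.101, 0.995, -0.007], [0.995, 0.101, -0.001], [-0.0, -0.007, -1.0]] [-0.29 -0.11  1.85 -0.    1.41 -0.39] [-9.38998079 -4.77123746 -1.60815235] 0.011512094423405497
```

View pics/s2c.png

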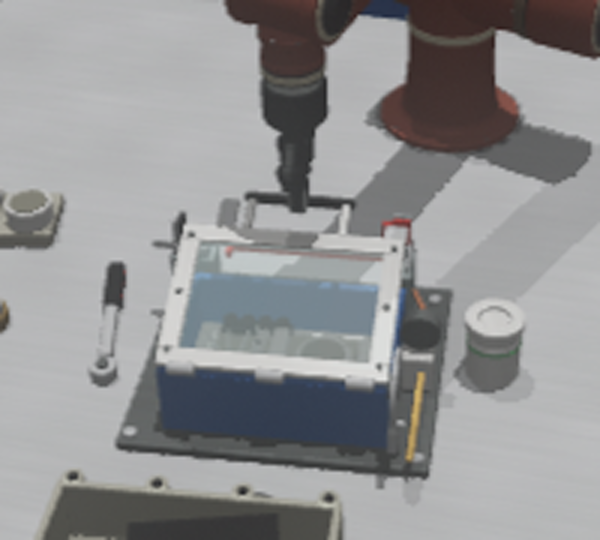

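The scene view shows the guard raised about 0.39 rad with its bar held in the fingers at crop (298,205). Continuing.

Emit:
drive_tool([
  [[0,0.0038,-0.0084],0],
  [[0,0.0041,-0.0082],0],
  [[0,0.0044,-0.0081],0],
  [[0,0.0047,-0.0079],0],
  [[0,0.005,-0.0077],0],
  [[0,0.0053,-0.0075],0],
  [[0,0.0056,-0.0073],0],
  [[0,0.0059,-0.007],0],
  [[0,0.0062,-0.0068],0],
  [[0,0.0065,-0.0065],0],
])

```text
t: 15.5
tool_pos: [0.5847, -0.0782, 0.3357]
tool_rot: [-2.103, -2.326, 0.011]
contact_force: [-19.4, -2.7, 14.4]
opening: 0.0112
grip_force: 58.6
```

```bash
cat > th.py <<'E'
from station import ctrl
import numpy as np
o=ctrl.get_obs();t=o['tool_pos'];p=(.6459,-.0724);a=.10
rx=(t[0]-p[0])*np.cos(a)+(t[1]-p[1])*np.sin(a);z=t[2]-.1687+.108
print(o['t'],t.round(4),"rig x",rx,"theta",np.arctan2(z-.108,.1-rx),"r",np.hypot(z-.108,.1-rx),o['contact_force'].round(1),o['opening'])
E
python3 th.py
```

```text
15.5 [ 0.5847 -0.0782  0.3357] rig x -0.06148407519496319 theta 0.8023116450007114 r 0.23233561693098254 [-19.4  -2.7  14.4] 0.01122131589674581
```

Past the check at 0.80 rad. A radial push of about 24 N has built up, so I'll ease the command outward while continuing.

Emit:
drive_tool([
  [[0,0.006,-0.007],0],
  [[0,0.0063,-0.0067],0],
  [[0,0.0067,-0.0063],0],
  [[0,0.0072,-0.0057],0],
  [[0,0.0074,-0.0054],0],
  [[0,0.0076,-0.0051],0],
  [[0,0.0078,-0.0048],0],
  [[0,0,0],0],
])

```text
t: 16.3
tool_pos: [0.6365, -0.0726, 0.3777]
tool_rot: [2.105, 2.33, 0.003]
contact_force: [-6.4, -1.7, 7.1]
opening: 0.0114
grip_force: 59.9
```

```bash
python3 th.py
```

```text
16.3 [ 0.6365 -0.0726  0.3777] rig x -0.009424966836972063 theta 1.0885417903598629 r 0.23594267698015134 [-6.4 -1.7  7.1] 0.011387597073084831
```

Emit:
drive_tool([
  [[0,0.007,-0.0037],0],
  [[0,0.0073,-0.0033],0],
  [[0,0.0075,-0.003],0],
  [[0,0,0],0],
  [[0,0,0],0],
  [[0,0,0],0],
])

```text
t: 16.9
tool_pos: [0.6573, -0.0704, 0.3883]
tool_rot: [2.105, 2.33, 0.002]
contact_force: [-7.5, -1.2, 8.9]
opening: 0.0114
grip_force: 59.6
```

```bash
python3 th.py; python3 look.py scene s3
python3 - <<'E'
import cv2
im=cv2.imread("pics/s3.png")[80:290,160:360];cv2.imwrite("pics/s3c.png",cv2.resize(im,None,fx=2.8,fy=2.8,interpolation=cv2.INTER_CUBIC))
from h import *
d=dict(np.load("s3.npz"))
for th in(1.05,1.15,1.2,1.25):
  for y in(67,-67):
    u=proj(d,rig2w(np.array([.1-.23*np.cos(th),y/1e3,.108+.23*np.sin(th)]),.6459,-.0724,.1));print(th,y,((u-[160,80])*2.8).round())
E
```

```text
16.9 [ 0.6573 -0.0704  0.3883] rig x 0.011574358158585363 theta 1.1879772382376474 r 0.23672526845049693 [-7.5 -1.2  8.9] 0.011351416429877201
16.9 [ 0.6573 -0.0704  0.3883] [[-0.101, 0.995, 0.002], [0.995, 0.101, -0.0], [-0.0, 0.002, -1.0]] [-0.22  0.1   1.42  0.    1.62 -0.32] [-7.48730875 -1.24872424  8.88126168] 0.011351416429877201
1.05 67 [316. 271.]
1.05 -67 [202. 263.]
1.15 67 [314. 273.]
1.15 -67 [198. 265.]
1.2 67 [312. 276.]
1.2 -67 [195. 267.]
1.25 67 [310. 278.]
1.25 -67 [193. 270.]
```

View pics/s3c.png

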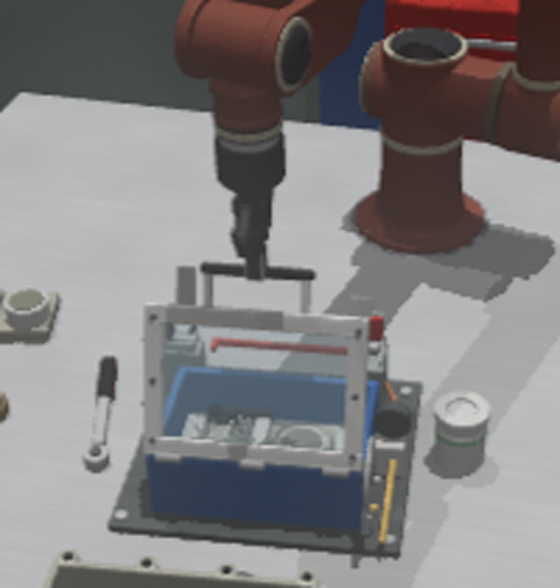

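The guard stands at about 1.18 rad with the bar, (205,267) to (314,275) in the crop, still in the grip. The other items haven't moved.

```bash
python3 -c "
from station import ctrl
print(ctrl.get_obs()['dq'].round(3));print(ctrl.finish_job())"
```

```text
[ 0.    -0.002  0.001 -0.     0.     0.001]
the job is handed in; nothing more can be done
None
```

Job handed in at 16.9 s: the red catch, then the black catch, were squeezed fully open (28 mm each), and the arm is holding the guard still by its bar at about 1.18 rad (upper stop 1.25).

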